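# Put the hole-saw case back in order

### The job

The three hole saws stand in one another's bays of their case, and the arbor has been left out on the bench. Put each saw, teeth down, fully down into the recess bored for its own size and lay the arbor flat in its slot, setting a saw on a free patch of bench where you need the room. Then shut the lid right down.

Things in the scene. Friction and masses are not known exactly. Their poses are not given: they have to be found in the camera images.
- saw_small: hole saw: dark steel cup standing teeth down, 30 mm across, 48 mm tall, closed flat top with a 17 mm centre hole; the smallest of the three. Origin: centre of the teeth end, z up. It may be gripped across its outside at any yaw. At the start it stands too loose in the medium recess.
- saw_medium: hole saw: dark steel cup standing teeth down, 44 mm across, 48 mm tall, closed flat top with a 17 mm centre hole; the middle one of the three. Origin: centre of the teeth end, z up. It may be gripped across its outside at any yaw. At the start it stands too loose in the large recess.
- saw_large: hole saw: dark steel cup standing teeth down, 60 mm across, 48 mm tall, closed flat top with a 17 mm centre hole; the largest of the three. Origin: centre of the teeth end, z up. It may be gripped across its outside at any yaw. At the start it stands on top of the small insert, hiding its recess, too big to go in, so high that the lid would not shut over it.
- arbor: arbor of the hole saws, 90 mm long, lying flat on the bench to the left of the case: dark square collar in the middle (26 mm long, 24 mm wide, 24 mm tall; grip it across the 24 mm), hex shank 12 mm thick towards -x, threaded nose and 6 mm pilot drill towards +x. Origin: middle of the collar's underside; x along the arbor, z up. About 0.15 kg.
- seat_small: wooden insert for the smallest saw, fixed in one bay of the case: block 117 (x) by 94 (y) by 18 mm with a round recess 40 mm across, 14 mm deep, in the middle. Origin: centre of its underside, 8 mm over the bench; recess floor at z 4 mm, top face at z 18 mm. x points to the hinge side, y along the case.
- seat_medium: wooden insert for the middle saw, fixed in one bay of the case: block 117 (x) by 94 (y) by 18 mm with a round recess 54 mm across, 14 mm deep, in the middle. Origin: centre of its underside, 8 mm over the bench; recess floor at z 4 mm, top face at z 18 mm. x points to the hinge side, y along the case.
- seat_large: wooden insert for the largest saw, fixed in one bay of the case: block 117 (x) by 94 (y) by 18 mm with a round recess 70 mm across, 14 mm deep, in the middle. Origin: centre of its underside, 8 mm over the bench; recess floor at z 4 mm, top face at z 18 mm. x points to the hinge side, y along the case.
- seat_arbor: wooden insert for the arbor, empty at the start: block, origin and axes as the others; straight slot in the middle 103 mm long (x), 37 mm wide, 8 mm deep (floor at z 10 mm). The arbor lies along x in it, either way round. The four inserts fill the case in a row 95 mm apart along y; the bench is clear for 120 mm beyond the case's right (-y) end, 199 mm from the row's middle.
- case_lid (a joint): lid of the plywood case (134 x 398 mm, rim 28 mm over the bench), rad: 0 shut, 1.8 open to its stop. Starts open behind the bays. Hinge along y, 67 mm to +x of the row's centre line, 28 mm over the bench. Lid: 134 mm from hinge to free edge, 44 mm deep; shut, its top is 72 mm over the bench. Friction holds it open; 2 N at the edge moves it; it falls shut below 0.4.
- lid_edge (a point): point on the lid's flat outer face, midway along y, 120 mm from the hinge side, 14 mm from the free edge. The outer face looks up when shut, and away from the robot (+x) when open: a closed gripper behind it there can pull it over towards the robot, then press it down. The open lid stands up to 165 mm over the bench: carry things clear of it.
There are look-alikes about, which are no part of the job. What is shaped like the saw_large but blue or purple is not meant.

How it is judged:
By the outcome, as a careful person would: the job done as asked, in the order asked, and still so for the second after the job is handed in, with the robot touching nothing.
It also fails if it takes over 131 s, if anything falls off the work surface, if the arm or the gripper's body presses on something with over 40 N, if the wrist force passes 120 N, or if a joint passes its speed limit or range.

### The arm

A 6-joint arm with a two-finger parallel gripper is mounted at the origin on a cart in front of the work surface, level with it; the furniture and walls round the work are solid. World frame = base frame: x ahead of the robot, y to its left, z up, the work surface at z = 0. Lengths are in m, angles in rad, forces in N, time in s.
With the tool pointing down it reaches from about 0.225 to 0.875 m from the base axis. Payload 3.4 kg.
Tool frame: the origin (TCP) lies on the centre line of the jaws, within the pads' length; the fingertips stand 17 mm ahead of it and the grasp point (between the pads) lies 2 mm behind it (nose_length is the distance from the TCP to the fingertips, in m); z points along the fingers, y is the line along which they close (so a half turn about z gives the same grasp; the last joint's range is limited). The gripper opens to 85 mm and grips with 20 to 120 N. Pads are 22 mm wide; open, the fingers measure 114 mm over their backs; the gripper's body (76 mm by 85 mm) begins 54 mm behind the grasp point. The pads swing forward as they close: fully open they stand 13 mm farther back than shut.
Start: joints at [-1.234, 0.276, 1.505, -0, 1.361, -0.121], TCP at [0.254, -0.516, 0.248] pointing down, gripper open.
Joint ranges: [-2.89, 2.89], [-0.75, 2.08], [0.22, 2.7], [-1.18, 4.32], [0.11, 2.71], [-2.7, 2.7]. Speed limits (rad/s): [2.57, 2.57, 3.14, 3.14, 3.14, 3.14].

### API

Orientations are given as a unit quaternion [w, x, y, z].
In Python, from rig import get_state, get_image, sign_off, find_in, place_of, nose_length gives the robot as it stands.
- The arm moves only by the tool apply_moves, never from a script. Its argument "deltas" is one flat list of numbers, 5 for each row, row after row: the finger opening in mm, from 0 to 85.4, then the shift along the tool's x, y, z in mm, then the turn about the tool's z in degrees. A call has 1 to 12 rows; each row is the pose to reach, as a shift and turn from the pose commanded when the call began, along the tool's axes at that moment; what a row does not reach only later rows make up. A row lasts 1/12 s, in which the tool goes at most 41.7 mm and 7.16 degrees, less where a joint would pass 70% of its speed; a pose out of reach is approached as far as the arm can. A call with a gripper value outside its range is refused whole. The fingers move at their own pace and stop on an object; "squeeze" is the grip in N (left out, the last holds). Time passes only in rows, so rows that repeat a pose let the fingers close. It gives the time, the measured TCP pose, the force, the opening and the grip force at its end, in the units of the state.
- get_state(): the state, without advancing time (a new reading comes with each control period).
- get_image(name): name is "scene" or "top"; returns a dict with "frame" (400x640x3 uint8, red, green, blue), "K" (3x3 intrinsics, pixels), "k1" (the pictures are not rectified: a ray, as slopes to the right and down, at radius r is drawn at 1 + k1 r^2 times it, then the intrinsics apply), "position" and "orientation" of the camera in the world. Camera axes: x right, y down, z forward; pixel columns grow to the right and rows downward; lengths in m; the calibration is good to about 2 mm. A picture is of the moment at which its call begins. There is no depth.
- sign_off(): hands the job in; it is judged then, once.
Trained networks look in a picture, given as the dict that the camera call returned (one of the last four; its "shot" number tells which), for a name from the list of things; names that differ only in an ending like _2 or _b are one class to them, and where a whole thing is asked for, a point or a joint stands for the part that bears it (a point fixed in the world has none). Each returns a list of dicts, best first, with "score" (0 to 1); they miss things now and then, are a little off and sometimes report something else, mostly with a low value. They report only what shows in the picture. A call takes as long as a camera call. They do not tell look-alikes from the thing itself.
- find_in(query, picture): "point" ([column, row] in pixels, amid what is visible of it).
- place_of(query, picture): "point" ([column, row] in pixels: a listed point, or the origin of a listed thing).
The state is a dict: "clock": time; "qpos": joint angles; "qd": joint speeds; "effort": joint torques, N m; "position": TCP position; "ee_rot": TCP orientation; "contact_force": force on the tool from outside, world axes, zero at the start; "moment": the same for the moment, N m; "width": finger opening in m; "gripper_force": force on a finger pad.
Only numpy, scipy, OpenCV 4.12 (cv2) and the standard library are available. Lean on these libraries where they do the work, as an engineer would, in place of code of your own. Each camera call takes 0.05 s, during which the arm holds its last target. There are 200 camera calls.

## Working session

There is one attempt and no reset: what is moved stays moved. The work goes in short steps, Python scripts to look and compute and a tool call to move; the robot and the scene stay as the last step left them, time stands still between calls to the robot, and variables do not carry over. Pictures are saved under pics/ and viewed, at most 17 in all, crops included, and the job is handed in when it is done.

Besides the shell and the picture viewer there is one more tool, called after "Call:" as name(argument=value, ...) on one line, values as JSON. apply_moves: Moves the arm, as the interface text tells. Its arguments: {"type":"object","properties":{"deltas":{"type":"array"},"squeeze":{"type":"number"}},"required":["deltas"]}

```bash
mkdir -p pics; ls; cat > h.py <<'E'
import numpy as np, cv2
from scipy.spatial.transform import Rotation as R
from rig import *
def rot(q): return R.from_quat(np.r_[q[1:],q[0]]).as_matrix()
def ray(im,p):
    K=np.array(im["K"]);d=(np.array(p,float)-K[:2,2])/[K[0,0],K[1,1]]
    u=d.copy()
    for _ in range(30): u=d/(1+im["k1"]*(u@u))
    v=rot(im["orientation"])@np.r_[u,1]
    return np.array(im["position"]),v
def at(im,p,z):
    o,v=ray(im,p); return o+v*(z-o[2])/v[2]
def proj(im,X):
    c=rot(im["orientation"]).T@(np.array(X)-im["position"]);u=c[:2]/c[2];u=u*(1+im["k1"]*(u@u))
    K=np.array(im["K"]);return K[:2,:2].diagonal()*u+K[:2,2]
def save(im,n,crop=None,s=1):
    f=im["frame"]
    if crop: f=f[crop[1]:crop[3],crop[0]:crop[2]]
    cv2.imwrite("pics/"+n,cv2.resize(f[:,:,::-1],None,fx=s,fy=s,interpolation=cv2.INTER_CUBIC))
E
python3 - <<'E'
from h import *
print(get_state(),nose_length)
for n in("scene","top"):
    im=get_image(n);save(im,n+"0.png");print(n,im["position"],im["orientation"],im["K"],im["k1"])
    for q in "saw_small saw_medium saw_large arbor seat_small seat_medium seat_large seat_arbor lid_edge".split():
        print(q,[(np.round(d["point"],1).tolist(),round(d["score"],2)) for d in place_of(q,im)][:4])
E
```

```text
pics
{'clock': 0.0, 'qpos': array([-1.23398852e+00,  2.76603861e-01,  1.50615565e+00,  3.19308108e-05,
        1.36070520e+00, -1.20985522e-01]), 'qd': array([-0.00083622, -0.00047284, -0.00070611, -0.00248323, -0.00215585,
        0.00037937]), 'effort': array([ 2.77485087e-03, -4.16772366e+01, -2.45805627e+01,  2.99887279e-04,
        1.11603033e-02, -9.33645310e-06]), 'position': array([ 0.25397581, -0.51530281,  0.24742566]), 'ee_rot': array([-9.32265688e-04,  9.73917670e-01,  2.26899746e-01, -8.52916066e-05]), 'contact_force': array([0.08871713, 0.32438419, 0.46142646]), 'moment': array([-0.01161438,  0.0065899 , -0.00146238]), 'gripper_force': 0.0, 'width': 0.08503088544065338} 0.017
scene [-0.23703505  1.05523319  0.73711136] [ 0.16050607 -0.24835773  0.81468381 -0.49884519] [[520.23758011   0.         322.0661208 ]
 [  0.         520.23758011 197.47923247]
 [  0.           0.           1.        ]] -0.0428436669559085
saw_small [([298.2, 233.5], 0.54)]
saw_medium [([343.9, 194.9], 0.49)]
saw_large [([375.2, 228.3], 0.97), ([328.5, 203.3], 0.96), ([393.1, 183.1], 0.75)]
arbor 
[... 151 characters left out ...]
0.5)]
seat_arbor [([316.5, 223.5], 0.77)]
lid_edge [([285.9, 160.6], 0.92)]
top [0.32324337 0.00269471 1.09633125] [ 0.07271692 -0.6975156   0.71122319 -0.04843358] [[391.22502388   0.         326.4997802 ]
 [  0.         391.22502388 198.15764747]
 [  0.           0.           1.        ]] -0.07198721375865903
saw_small [([299.8, 201.3], 0.57)]
saw_medium [([403.8, 188.4], 0.53)]
saw_large [([466.2, 217.6], 0.92), ([373.7, 190.1], 0.87), ([367.9, 251.3], 0.76)]
arbor [([218.6, 195.3], 0.49)]
seat_small [([366.7, 189.7], 0.98), ([404.5, 192.7], 0.55)]
seat_medium [([307.3, 202.9], 0.58)]
seat_large [([401.2, 186.8], 0.79)]
seat_arbor [([335.8, 192.7], 0.59)]
lid_edge [([368.7, 189.7], 0.58)]
```

View pics/scene0.png

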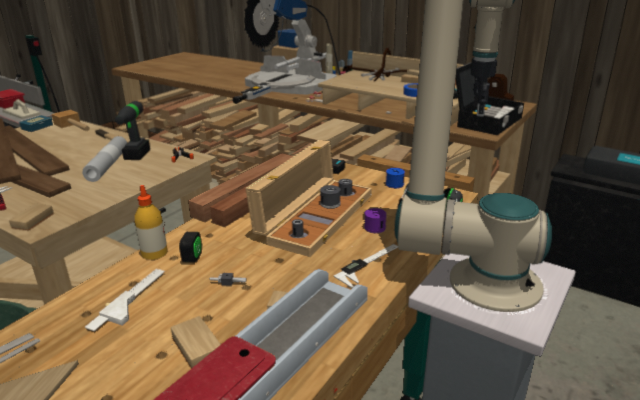

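View pics/top0.png

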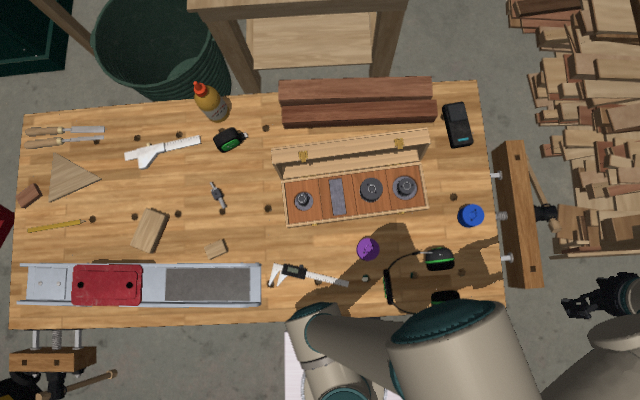

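Candidates for saw_large in top: dark steel (372,188) on the third bay, blue (470,216) and purple (368,249). Only the dark steel one fits the description. I'll confirm it in an enlarged crop, which also serves for measuring the case.

```bash
python3 - <<'E'
from h import *
im=get_image("top");save(im,"top1.png",(200,120,500,270),2.66)
for n,p,z in [("case FL",(287,227),.028),("FR",(427.5,210),.028),("arbor",(218.6,195.3),.012),("small",(303,200),.06),("med",(404.5,187),.06),("large",(372,188),.074),("blue",(470,216),.04)]:
    print(n,at(im,p,z).round(4))
E
```

```text
case FL [0.4307 0.148  0.028 ]
FR [ 0.4695 -0.2389  0.028 ]
arbor [0.5268 0.3474 0.012 ]
small [0.4996 0.1004 0.06  ]
med [ 0.5289 -0.1736  0.06  ]
large [ 0.5254 -0.0849  0.074 ]
blue [ 0.4488 -0.3508  0.04  ]
```

View pics/top1.png

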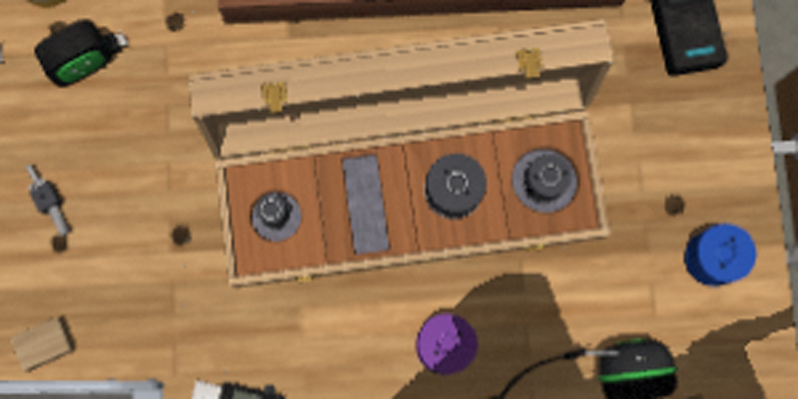

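```bash
cat > fit.py <<'E'
from h import *
from scipy.optimize import least_squares
def case(p,X): 
    c,s=np.cos(p[2]),np.sin(p[2]);return np.array([p[0]+c*X[0]-s*X[1],p[1]+s*X[0]+c*X[1],X[2]])
E
python3 - <<'E'
from fit import *
top=get_image("top");sc=get_image("scene")
f=lambda u,v:(u/2.66+200,v/2.66+120)
obs=[((-.067,.199,.028),f(233,284)),((-.067,-.199,.028),f(607,234)),((.067,.199,.028),f(217,160)),((.067,-.199,.028),f(585,115)),
((0,.1425,.026),f(276,217)),((0,-.1425,.026),f(545,181)),((0,.0475,.018),f(366,205))]
r=least_squares(lambda p:np.ravel([proj(top,case(p,X))-o for X,o in obs]),[.51,-.04,.1])
print(r.x,r.fun.round(1))
p=r.x
s=3
for im,n,cr in((top,"ovt.png",(270,130,450,240)),(sc,"ovs.png",(235,130,395,260))):
    F=cv2.resize(im["frame"][cr[1]:cr[3],cr[0]:cr[2],::-1],None,fx=4,fy=4,interpolation=cv2.INTER_CUBIC)
    def q(X): return tuple(int(v) for v in ((proj(im,X)-cr[:2]+.5)*4))
    def poly(P,c): cv2.polylines(F,[np.array([q(X) for X in P])],True,c,1)
    poly([case(p,(a*.067,b*.199,.028)) for a,b in((-1,-1),(-1,1),(1,1),(1,-1))],(0,255,0))
    t=np.linspace(0,6.28,40)
    for y,d in((.1425,.054),(-.1425,.07)): poly([case(p,(d/2*np.cos(a),y+d/2*np.sin(a),.026)) for a in t],(0,255,255))
    poly([case(p,(a*.0515,.0475+b*.0185,.026)) for a,b in((-1,-1),(-1,1),(1,1),(1,-1))],(255,255,0))
    for y,d,z in((.1425,.03,.06),(-.1425,.044,.06),(-.0475,.06,.074)): poly([case(p,(d/2*np.cos(a),y+d/2*np.sin(a),z)) for a in t],(0,0,255))
    cv2.imwrite("pics/"+n,F)
E
```

```text
[ 0.51772813 -0.03943133  0.10936614] [-1.7  0.7  1.3  0.8 -0.8  0.1  1.4 -1.3 -0.3 -0.5  0.3 -0.2 -0.2  0.1]
```

View pics/ovt.png

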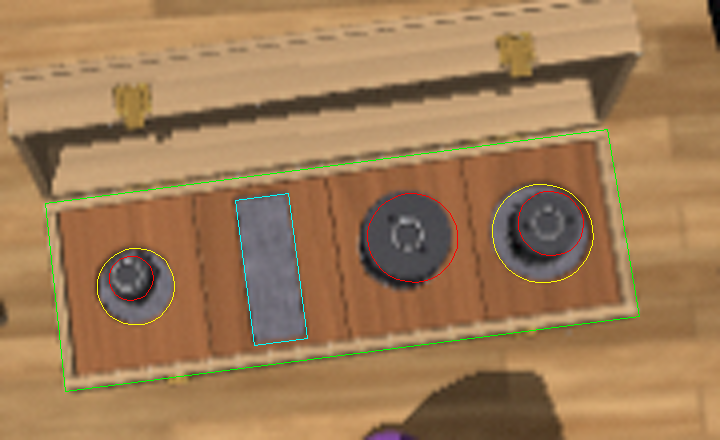

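View pics/ovs.png

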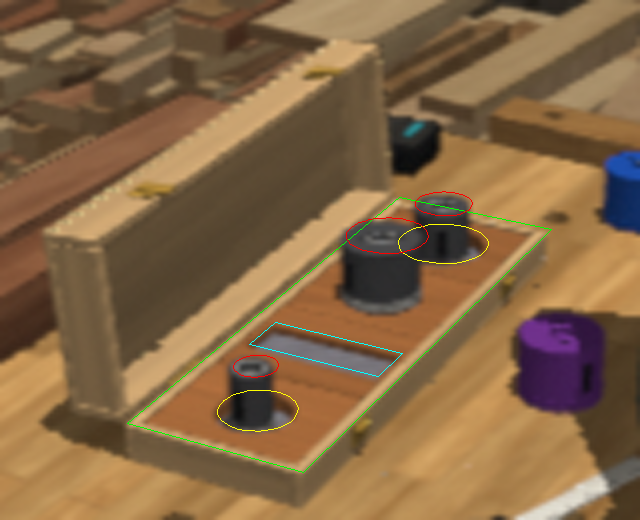

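The overlays fit in both views: the recess rings, slot and rim agree. saw_large is confirmed as the dark steel one on bay 3, at crop (404,237) in the top overlay. Next I'll work out the saw centres and the first move.

```bash
cat >> fit.py <<'E'
P=np.array([.51773,-.03943,.10937])
def inv(X): 
    c,s=np.cos(P[2]),np.sin(P[2]);d=np.array(X)[:2]-P[:2];return np.array([c*d[0]+s*d[1],-s*d[0]+c*d[1]])
def go(X,yaw=P[2],st=None):
    """tool deltas (mm, deg) from the present pose to world X, yaw"""
    st=st or get_state();M=rot(st["ee_rot"]);d=M.T@(np.array(X)-st["position"])*1000
    y=np.arctan2(M[1,0],M[0,0]);return np.r_[d,-np.degrees((yaw-y+np.pi/2)%np.pi-np.pi/2)].round(1)
E
python3 - <<'E'
from fit import *
top=get_image("top")
for n,u,z in(("small",(130,276),.06),("med",(550,222),.06),("large",(404,237),.074)):
    X=at(top,(u[0]/4+269.5,u[1]/4+129.5),z);print(n,X.round(4),inv(X).round(4))
    if n=="large": print(go(X+[0,0,.12-.074]),go([X[0],X[1],.069]))
print(case(P,(0,-.262,0)))
c=(190,170,250,220);a=cv2.resize(top["frame"][c[1]:c[3],c[0]:c[2]],None,fx=10,fy=10,interpolation=cv2.INTER_CUBIC)[:,:,::-1]
cv2.imwrite("pics/arb.png",a)
E
```

```text
small [0.5038 0.1031 0.06  ] [0.0017 0.1432]
med [ 0.5343 -0.1806  0.06  ] [ 0.001  -0.1421]
large [ 0.5235 -0.0809  0.074 ] [ 0.0012 -0.0418]
[ 433.9 -271.1  128.3   20. ] [ 433.9 -271.1  179.3   20. ]
[ 0.54632785 -0.29986457  0.        ]
```

View pics/arb.png

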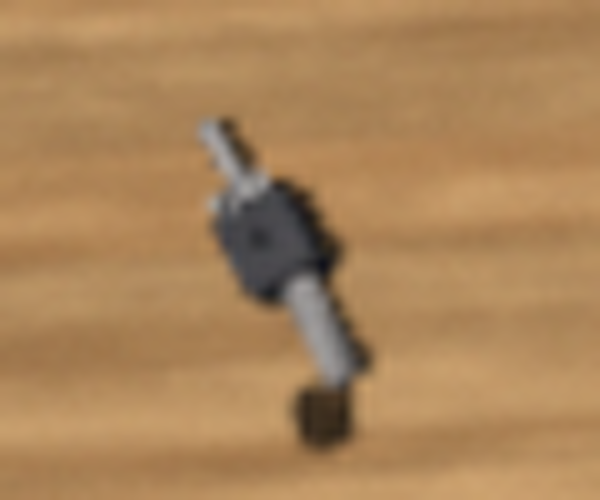

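Picture: arbor collar centre at full-image (215.7,193.5), pilot tip at (210.3,182.5), shank end at (223.7,207.5). First move: above saw_large.

Call:
apply_moves(deltas=[76, 36, -23, 7, 2, 76, 72, -45, 13, 4, 76, 108, -68, 20, 6, 76, 145, -90, 27, 8, 76, 181, -113, 33, 10, 76, 217, -136, 40, 12, 76, 253, -158, 47, 14, 76, 289, -181, 53, 16, 76, 325, -203, 60, 18, 76, 362, -226, 67, 20, 76, 398, -248, 73, 20, 76, 434, -271, 80, 20], squeeze=50)

```text
clock: 2.2
position: [0.5154, -0.0942, 0.1712]
ee_rot: [0.0, 0.999, 0.054, 0.0]
contact_force: [0.6, -0.2, -0.1]
width: 0.0762
gripper_force: 0.0
```

Call:
apply_moves(deltas=[76, 0, 0, 0, 0, 76, 0, 0, 0, 0, 76, 0, 0, 0, 0])

```text
clock: 2.45
position: [0.5142, -0.0961, 0.1711]
ee_rot: [0.0, 0.998, 0.055, -0.0]
contact_force: [-0.7, -0.7, 0.3]
width: 0.0762
gripper_force: 0.0
```

```bash
python3 - <<'E'
from fit import *
print(go([.5235,-.0809,.069])); top=get_image("top")
c=(190,170);g=lambda u,v:(u/10+c[0]-.5,v/10+c[1]-.5)
C=at(top,g(262,240),.024);a=at(top,g(208,130),.012);b=at(top,g(342,380),.014)
print(C,a,b,np.linalg.norm(a-b),np.degrees(np.arctan2(*(a-b)[1::-1])))
s=get_image("scene")
for z in(.024,): print(proj(s,C),proj(s,a),proj(s,b)); 
save(s,"arbs.png",(200,260,260,300),10)
E
```

```text
[ 11.  -14.2 102.    0. ]
[0.52995531 0.35217898 0.024     ] [0.56494777 0.37312009 0.012     ] [0.49087409 0.33090115 0.014     ] 0.08528392671786657 29.68135633434953
[226.52446837 274.6420718 ] [210.17593467 278.33682864] [245.27929982 279.06681126]
```

Call:
apply_moves(deltas=[76, 11, -14, 20, 0, 76, 11, -14, 50, 0, 76, 11, -14, 75, 0, 76, 11, -14, 92, 0, 76, 11, -14, 102, 0, 76, 11, -14, 102, 0, 76, 11, -14, 102, 0, 55, 11, -14, 102, 0, 50, 11, -14, 102, 0, 50, 11, -14, 102, 0, 50, 11, -14, 102, 0, 50, 11, -14, 102, 0])

```text
clock: 3.55
position: [0.5252, -0.0819, 0.0711]
ee_rot: [0.001, 0.999, 0.054, 0.002]
contact_force: [-0.6, -2.9, 5.9]
width: 0.0583
gripper_force: 54.1
```

View pics/arbs.png

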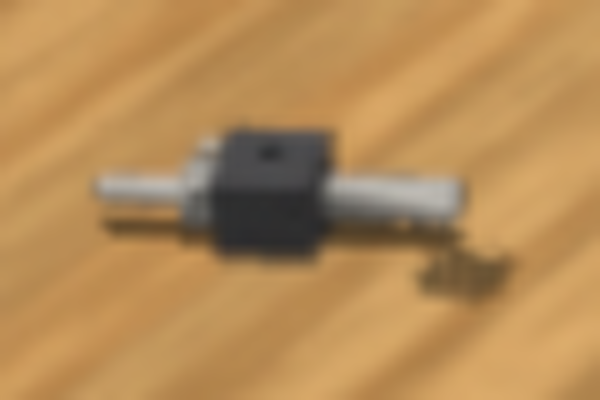

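Scene view: collar-top centre at (227.3,275.2) against the top-view projection (226.5,274.6), so both agree. The saw is gripped; next I lift it and carry it to the right-hand bench patch.

```bash
python3 - <<'E'
from fit import *
print(go([.5463,-.2998,.047]))
E
```

```text
[ -2.9 218.9  24.6  -0. ]
```

Call:
apply_moves(deltas=[50, 0, 0, -15, 0, 50, 0, 0, -40, 0, 50, 0, 5, -60, 0, 50, -1, 30, -65, 0, 50, -1, 65, -65, 0, 50, -2, 100, -65, 0, 50, -2, 135, -65, 0, 50, -3, 170, -65, 0, 50, -3, 200, -60, 0, 50, -3, 219, -50, 0, 50, -3, 219, -30, 0, 50, -3, 219, -30, 0])

```text
clock: 4.55
position: [0.5423, -0.2982, 0.0953]
ee_rot: [-0.003, 0.999, 0.053, -0.003]
contact_force: [-1.2, 1.2, -3.1]
width: 0.058
gripper_force: 54.3
```

```bash
python3 - <<'E'
from fit import *
s=get_state();print(s["width"],s["gripper_force"],s["position"],go([.5463,-.2998,.047]))
E
```

```text
0.057995718480359865 54.29005980491638 [ 0.54227653 -0.29817244  0.09527309] [ 4.1  2.3 48.2 -0.1]
```

Call:
apply_moves(deltas=[50, 2, 1, 20, 0, 50, 2, 1, 35, 0, 50, 2, 1, 42, 0, 50, 2, 1, 45, 0, 50, 2, 1, 47, 0, 50, 2, 1, 48, 0, 50, 2, 1, 49, 0, 50, 2, 1, 49, 0])

```text
clock: 5.22
position: [0.5471, -0.2998, 0.0509]
ee_rot: [0.0, 0.999, 0.054, 0.001]
contact_force: [0.2, -0.1, -1.7]
width: 0.0581
gripper_force: 54.3
```

Call:
apply_moves(deltas=[50, 0, 0, 2, 0, 50, 0, 0, 4, 0, 50, 0, 0, 5, 0, 50, 0, 0, 5, 0])

```text
clock: 5.55
position: [0.5467, -0.2997, 0.0452]
ee_rot: [0.0, 0.999, 0.054, -0.0]
contact_force: [0.2, 0.0, 0.5]
width: 0.0584
gripper_force: 54.3
```

Call:
apply_moves(deltas=[65, 0, 0, 0, 0, 72, 0, 0, 0, 0, 76, 0, 0, 0, 0, 76, 0, 0, -20, 0, 76, 0, 0, -55, 0, 76, 0, 0, -80, 0, 60, 0, -15, -85, 0, 50, 0, -50, -85, 0, 50, 0, -90, -85, 0, 50, 0, -130, -85, 0, 50, 0, -130, -85, 0, 50, 0, -130, -85, 0])

```text
clock: 6.55
position: [0.5316, -0.1677, 0.1298]
ee_rot: [-0.0, 0.998, 0.056, -0.001]
contact_force: [0.2, -0.2, 0.0]
width: 0.0499
gripper_force: 0.0
```

```bash
python3 - <<'E'
from fit import *
s=get_state();print(s["position"],go([.5038,.1031,.054]))
im=get_image("top")
for q in("saw_large","saw_small"):
  for d in find_in(q,im)[:4]: print(q,d["point"],d["score"],inv(at(im,d["point"],.048)))
E
```

```text
[ 0.53162649 -0.16773737  0.1298301 ] [ 2.800e+00 -2.722e+02  7.610e+01  2.000e-01]
saw_large [444.4, 181.9] 0.95 [-0.00167635 -0.24716627]
saw_large [474.3, 216.1] 0.83 [-0.10497985 -0.31077737]
saw_large [359.1, 248.8] 0.66 [-0.15092854  0.00884898]
```

Call:
apply_moves(deltas=[50, 0, -35, 0, 0, 50, 0, -72, 0, 0, 50, 1, -110, 0, 0, 50, 1, -148, 0, 0, 50, 2, -186, 0, 0, 50, 2, -222, 0, 0, 50, 3, -255, 0, 0, 50, 3, -272, 0, 0, 50, 3, -272, 20, 0, 50, 3, -272, 40, 0, 50, 3, -272, 50, 0, 50, 3, -272, 50, 0])

```text
clock: 7.7
position: [0.5049, 0.0993, 0.0778]
ee_rot: [0.0, 0.999, 0.054, -0.003]
contact_force: [-0.1, -0.6, -0.4]
width: 0.05
gripper_force: 0.0
```

```bash
python3 - <<'E'
from fit import *
s=get_state();print(s["position"],go([.5038,.1031,.054]))
im=get_image("top");save(im,"t3.png",(270,120,510,270),3.3)
E
```

```text
[0.50487793 0.09934616 0.07775994] [-0.5 -3.8 23.8 -0.1]
```

View pics/t3.png

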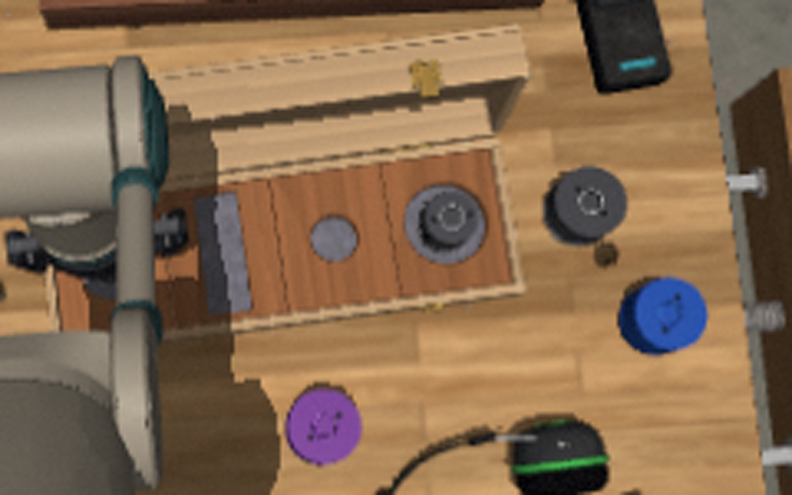

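saw_large stands on the bench at crop (590,203), and the small recess is now visible at (334,239). Next I grip the small saw.

Call:
apply_moves(deltas=[50, 0, -1, 10, 0, 50, 0, -1, 19, 0, 50, 0, -1, 25, 0, 50, 0, -1, 25, 0, 50, 0, -1, 25, 0, 30, 0, -1, 25, 0, 20, 0, -1, 25, 0, 20, 0, -1, 25, 0, 20, 0, -1, 25, 0, 20, 0, -1, 25, 0], squeeze=40)

```text
clock: 8.58
position: [0.5064, 0.1013, 0.0556]
ee_rot: [0.0, 0.999, 0.054, 0.001]
contact_force: [-0.2, -0.6, 4.1]
width: 0.0284
gripper_force: 39.5
```

```bash
python3 - <<'E'
from fit import *
im=get_image("top");X=at(im,(371.2-.3,192.4-.3),.026);print(X,inv(X),case(P,(0,-.0475,.06)))
s=get_state();print(go(case(P,(0,-.0475,.054))))
E
```

```text
[ 0.52339269 -0.08555035  0.026     ] [ 0.00059473 -0.04646288] [ 0.52291472 -0.08664619  0.06      ]
[ -4.  188.6   1.7  -0. ]
```

Call:
apply_moves(deltas=[20, 0, 0, -15, 0, 20, 0, 0, -35, 0, 20, 0, 8, -45, 0, 20, 0, 40, -45, 0, 20, -1, 75, -45, 0, 20, -1, 110, -45, 0, 20, -2, 145, -45, 0, 20, -2, 172, -45, 0, 20, -2, 186, -45, 0, 20, -2, 188, -30, 0, 20, -2, 188, -30, 0, 20, -2, 188, -30, 0])

```text
clock: 9.63
position: [0.5232, -0.0856, 0.0843]
ee_rot: [-0.001, 0.999, 0.054, -0.001]
contact_force: [-0.3, 0.3, -0.3]
width: 0.0284
gripper_force: 39.8
```

```bash
python3 - <<'E'
from fit import *
s=get_state();print(s["width"],s["position"],go(case(P,(0.002,-.0470,.054))))
im=get_image("scene");save(im,"s4.png",(270,140,400,240),6)
E
```

```text
0.028419080194520798 [ 0.52316979 -0.08561355  0.08426059] [ 1.7  0.5 30.3 -0.1]
```

View pics/s4.png

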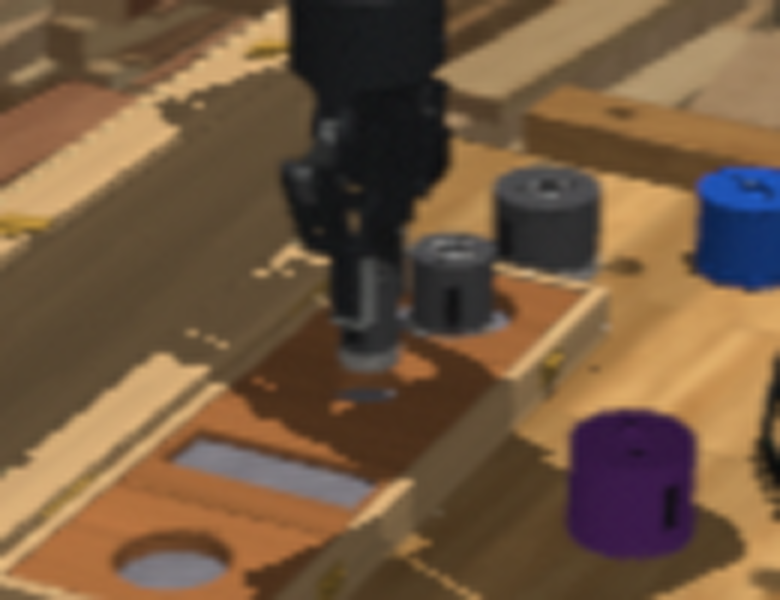

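The saw hangs upright in the jaws (360,330), directly above the small recess (365,395). Lowering it now.

Call:
apply_moves(deltas=[20, 1, 0, 10, 0, 20, 1, 0, 18, 0, 20, 1, 0, 24, 0, 20, 1, 0, 28, 0, 20, 1, 0, 31, 0, 20, 1, 0, 32, 0, 20, 1, 0, 32, 0])

```text
clock: 10.27
position: [0.525, -0.085, 0.0555]
ee_rot: [-0.0, 0.999, 0.055, -0.0]
contact_force: [-6.0, 2.6, 19.8]
width: 0.0287
gripper_force: 41.8
```

Call:
apply_moves(deltas=[20, 0, 0, -2, 0, 40, 0, 0, -2, 0, 50, 0, 0, -2, 0, 50, 0, 0, -2, 0, 50, 0, 0, -20, 0, 50, 0, 0, -50, 0, 58, 0, 15, -60, 0, 64, 0, 50, -60, 0, 64, 0, 85, -60, 0, 64, 0, 95, -60, 0, 64, 0, 95, -60, 0, 64, 0, 95, -60, 0])

```text
clock: 11.27
position: [0.5351, -0.18, 0.1123]
ee_rot: [-0.001, 0.999, 0.053, -0.001]
contact_force: [-0.6, 0.3, -0.4]
width: 0.064
gripper_force: 0.0
```

```bash
python3 - <<'E'
from fit import *
s=get_state();print(s["position"],go([.5343,-.1806,.054]))
im=get_image("scene");save(im,"s5.png",(270,140,400,240),6)
E
```

```text
[ 0.53511286 -0.18003063  0.1123248 ] [-0.8  0.6 58.3 -0.1]
```

View pics/s5.png

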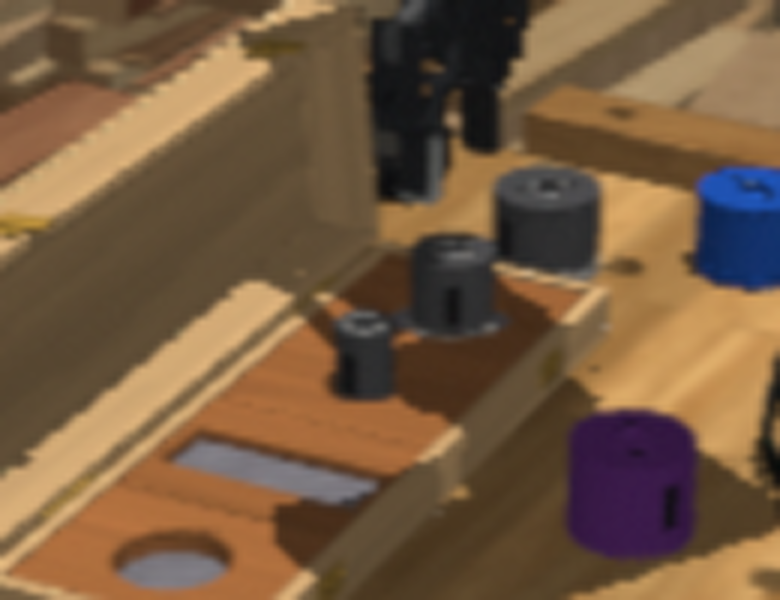

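The small saw stands upright in its recess at (365,355). Gripping the medium one next.

Call:
apply_moves(deltas=[64, -1, 0, 15, 0, 64, -1, 0, 35, 0, 64, -1, 0, 50, 0, 64, -1, 0, 57, 0, 64, -1, 0, 59, 0, 64, -1, 0, 59, 0, 50, -1, 0, 59, 0, 38, -1, 0, 59, 0, 34, -1, 0, 59, 0, 34, -1, 0, 59, 0, 34, -1, 0, 59, 0, 34, -1, 0, 59, 0], squeeze=45)

```text
clock: 12.32
position: [0.5357, -0.1805, 0.0554]
ee_rot: [0.0, 0.999, 0.054, 0.001]
contact_force: [0.3, 0.9, 6.5]
width: 0.0425
gripper_force: 46.2
```

```bash
python3 - <<'E'
from fit import *
s=get_state();x=inv(s["position"]);print(x,go(case(P,(x[0]-.001,.1425,s["position"][2]))))
E
```

```text
[ 0.00242566 -0.14220191] [-1.300e+00 -2.847e+02 -3.000e-01 -1.000e-01]
```

Call:
apply_moves(deltas=[34, 0, 0, -15, 0, 34, 0, 0, -40, 0, 34, 0, 0, -65, 0, 34, 0, -20, -68, 0, 34, 0, -55, -68, 0, 34, 0, -90, -68, 0, 34, -1, -125, -68, 0, 34, -1, -160, -68, 0, 34, -1, -195, -68, 0, 34, -1, -230, -68, 0, 34, -1, -262, -68, 0, 34, -1, -280, -60, 0])

```text
clock: 13.32
position: [0.5032, 0.1009, 0.1151]
ee_rot: [-0.001, 0.998, 0.055, 0.001]
contact_force: [1.4, -0.3, -0.5]
width: 0.0427
gripper_force: 46.0
```

Call:
apply_moves(deltas=[34, 0, -5, 10, 0, 34, 0, -5, 30, 0, 34, 0, -5, 30, 0, 34, 0, -5, 30, 0])

```text
clock: 13.65
position: [0.5016, 0.1022, 0.083]
ee_rot: [0.0, 0.999, 0.054, -0.002]
contact_force: [0.2, 0.2, -1.0]
width: 0.0425
gripper_force: 46.0
```

```bash
python3 - <<'E'
from fit import *
s=get_state();print(s["width"],s["position"],go(case(P,(.001,.1425,.054))))
im=get_image("scene");save(im,"s6.png",(240,150,370,250),6)
E
```

```text
0.04246119116346016 [0.50160063 0.10218565 0.08297172] [ 1.7  0.  29.  -0.1]
```

View pics/s6.png

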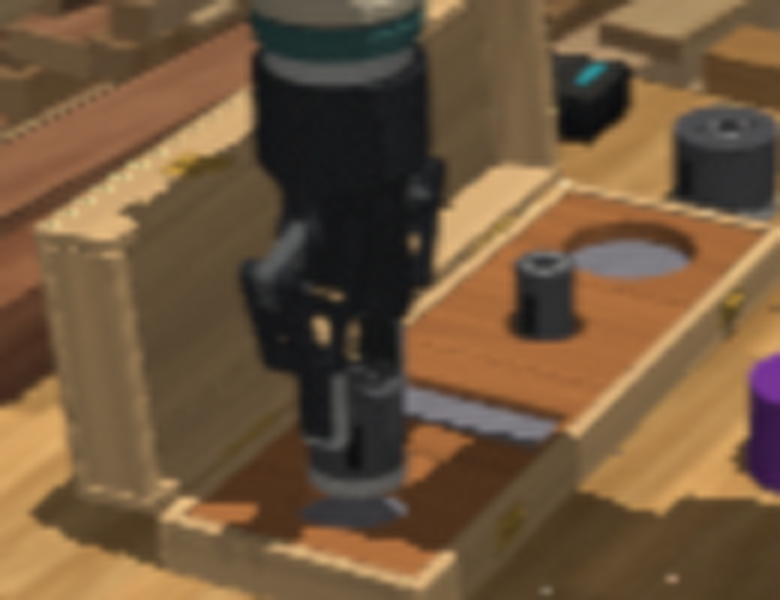

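The medium saw (355,430) hangs over its recess (355,510), and the small saw is seated at (545,300). Lowering the medium saw.

Call:
apply_moves(deltas=[34, 1, 0, 10, 0, 34, 1, 0, 18, 0, 34, 1, 0, 23, 0, 34, 1, 0, 27, 0, 34, 1, 0, 29, 0, 34, 1, 0, 30, 0, 34, 1, 0, 30, 0])

```text
clock: 14.28
position: [0.5033, 0.1027, 0.0553]
ee_rot: [0.0, 0.999, 0.054, -0.0]
contact_force: [-3.6, -1.8, 10.2]
width: 0.0427
gripper_force: 47.3
```

Call:
apply_moves(deltas=[34, 0, 0, -1, 0, 55, 0, 0, -1, 0, 64, 0, 0, -1, 0, 64, 0, 0, -1, 0, 64, 0, 0, -20, 0, 64, 0, 0, -50, 0, 70, 0, 15, -75, 0, 76, 0, 50, -80, 0, 76, 0, 90, -80, 0, 76, 0, 130, -80, 0, 76, 0, 170, -80, 0, 76, 0, 210, -80, 0])

```text
clock: 15.28
position: [0.5265, -0.1075, 0.1342]
ee_rot: [0.0, 0.999, 0.055, 0.0]
contact_force: [0.5, 0.7, 0.1]
width: 0.0764
gripper_force: 0.0
```

Call:
apply_moves(deltas=[76, 0, 35, 0, 0, 76, 0, 75, 0, 0, 76, 0, 115, 0, 0, 76, 0, 155, 0, 0, 76, 0, 185, 0, 0, 76, 0, 195, 0, 0, 76, 0, 195, 0, 0])

```text
clock: 15.87
position: [0.5479, -0.3025, 0.1335]
ee_rot: [0.0, 0.999, 0.053, 0.0]
contact_force: [-1.3, 0.5, 1.1]
width: 0.0762
gripper_force: 0.0
```

```bash
python3 - <<'E'
from fit import *
s=get_state();print(s["width"],s["position"],go([.5467,-.2997,.044]))
E
```

```text
0.0761957094859925 [ 0.54788559 -0.30245853  0.13347243] [-0.9 -2.9 89.5 -0.2]
```

Call:
apply_moves(deltas=[76, -1, -2, 20, 0, 76, -1, -2, 50, 0, 76, -1, -2, 75, 0, 76, -1, -2, 87, 0, 76, -1, -2, 90, 0, 76, -1, -2, 90, 0, 62, -1, -2, 90, 0, 50, -1, -2, 90, 0, 50, -1, -2, 90, 0, 50, -1, -2, 90, 0, 50, -1, -2, 90, 0, 50, -1, -2, 90, 0], squeeze=50)

```text
clock: 16.87
position: [0.5477, -0.2979, 0.046]
ee_rot: [0.001, 0.999, 0.054, 0.002]
contact_force: [0.5, 1.5, 6.1]
width: 0.058
gripper_force: 54.6
```

```bash
python3 - <<'E'
from fit import *
s=get_state();x=inv(s["position"]);print(x,go(case(P,(0,-.1425,s["position"][2]))))
E
```

```text
[ 0.00158713 -0.26021152] [  -1.7 -117.7   -0.2   -0. ]
```

Call:
apply_moves(deltas=[50, 0, 0, -15, 0, 50, 0, 0, -40, 0, 50, 0, 0, -55, 0, 50, 0, -20, -58, 0, 50, 0, -50, -58, 0, 50, 0, -80, -58, 0, 50, 0, -105, -58, 0, 50, 0, -118, -55, 0, 50, 0, -118, -45, 0, 50, 0, -118, -40, 0, 50, 0, -118, -40, 0, 50, 0, -118, -40, 0])

```text
clock: 17.87
position: [0.5337, -0.1815, 0.0833]
ee_rot: [0.0, 0.999, 0.054, -0.0]
contact_force: [-0.1, -0.1, -2.6]
width: 0.0583
gripper_force: 54.2
```

```bash
python3 - <<'E'
from fit import *
s=get_state();print(s["width"],s["position"],go(case(P,(.002,-.1425,.056))))
E
```

```text
0.05831640957580621 [ 0.53371135 -0.18149262  0.08326917] [ 1.6 -0.5 27.3 -0.1]
```

Call:
apply_moves(deltas=[50, 1, 0, 8, 0, 50, 1, 0, 15, 0, 50, 1, 0, 20, 0, 50, 1, 0, 24, 0, 50, 1, 0, 26, 0, 50, 1, 0, 27, 0, 50, 1, 0, 27, 0])

```text
clock: 18.45
position: [0.5341, -0.1804, 0.058]
ee_rot: [0.0, 0.999, 0.054, -0.0]
contact_force: [-2.4, -0.9, 6.6]
width: 0.0582
gripper_force: 54.8
```

Call:
apply_moves(deltas=[50, 0, 0, -1, 0, 68, 0, 0, -1, 0, 76, 0, 0, -1, 0, 76, 0, 0, -1, 0, 76, 0, 0, -20, 0, 76, 0, 0, -50, 0, 60, 0, -15, -75, 0, 50, 0, -50, -80, 0, 50, 0, -90, -80, 0, 50, 0, -130, -80, 0, 50, 0, -170, -80, 0, 50, 0, -210, -80, 0])

```text
clock: 19.45
position: [0.5116, 0.0301, 0.1373]
ee_rot: [0.0, 0.999, 0.054, 0.0]
contact_force: [1.7, 0.1, 1.1]
width: 0.0501
gripper_force: 0.0
```

```bash
python3 - <<'E'
from fit import *
s=get_state();print(s["width"],s["position"],go([.530,.3515,.1],np.radians(29.7)))
E
```

```text
0.050111254578171484 [0.51160103 0.03005635 0.13730049] [  52.9 -317.6   37.3  -23.5]
```

Call:
apply_moves(deltas=[50, 6, -35, 0, -3, 50, 12, -73, 5, -6, 50, 18, -111, 10, -9, 50, 25, -149, 15, -12, 50, 31, -187, 20, -15, 50, 37, -225, 25, -18, 50, 44, -262, 30, -21, 50, 50, -295, 35, -23.5, 50, 53, -317, 37, -23.5, 50, 53, -317, 37, -23.5, 50, 53, -317, 37, -23.5, 50, 53, -317, 37, -23.5])

```text
clock: 20.45
position: [0.5299, 0.3488, 0.0998]
ee_rot: [0.0, 0.966, 0.257, -0.0]
contact_force: [1.0, -0.1, 0.0]
width: 0.0498
gripper_force: 0.0
```

```bash
python3 - <<'E'
from fit import *
s=get_state();print(s["width"],s["position"],go([.530,.3515,.026],np.radians(29.7)))
im=get_image("scene")
K=cv2.resize(im["frame"][130:310,200:400,::-1],None,fx=3.9,fy=3.3,interpolation=cv2.INTER_CUBIC);cv2.imwrite("pics/s7.png",K)
E
```

```text
0.049801171095493896 [0.52988949 0.34877427 0.09977739] [ 1.5 -2.4 73.8  0.1]
```

View pics/s7.png

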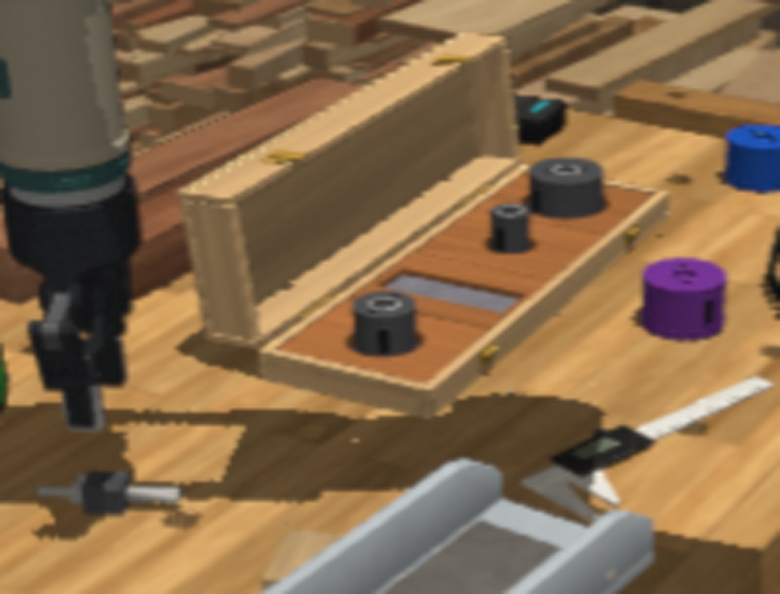

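All three saws stand seated in their own recesses: large (567,187), small (510,228), medium (385,323). The gripper is above the arbor, so I grip that next.

Call:
apply_moves(deltas=[50, 1, -2, 20, 0, 50, 1, -2, 45, 0, 50, 1, -2, 62, 0, 50, 1, -2, 70, 0, 50, 1, -2, 73, 0, 50, 1, -2, 73, 0, 35, 1, -2, 73, 0, 20, 1, -2, 73, 0, 14, 1, -2, 73, 0, 14, 1, -2, 73, 0, 14, 1, -2, 73, 0, 14, 1, -2, 73, 0], squeeze=50)

```text
clock: 21.5
position: [0.5312, 0.3519, 0.0287]
ee_rot: [-0.0, 0.967, 0.257, 0.002]
contact_force: [1.0, -0.5, 6.3]
width: 0.0225
gripper_force: 50.9
```

```bash
python3 - <<'E'
from fit import *
s=get_state();print(s["width"],s["position"],go(case(P,(0,.0475,.1))))
E
```

```text
0.02247735153138602 [0.53115573 0.35194776 0.02868502] [-186.7  289.6  -71.7   23.5]
```

Call:
apply_moves(deltas=[14, 0, 0, -20, 0, 14, 0, 0, -50, 0, 14, -5, 8, -80, 0, 14, -24, 36, -85, 3, 14, -44, 68, -85, 6, 14, -64, 100, -85, 9, 14, -84, 132, -85, 12, 14, -104, 164, -85, 15, 14, -124, 196, -85, 18, 14, -145, 226, -85, 21, 14, -165, 256, -85, 23.5, 14, -178, 278, -80, 23.5])

```text
clock: 22.5
position: [0.5127, 0.0193, 0.1076]
ee_rot: [0.001, 0.999, 0.053, 0.0]
contact_force: [-0.1, 0.6, -2.3]
width: 0.0226
gripper_force: 50.0
```

Call:
apply_moves(deltas=[14, -5, 6, 0, 0, 14, -10, 10, 0, 0, 14, -10, 10, 0, 0, 14, -10, 10, 0, 0])

```text
clock: 22.83
position: [0.5041, 0.0117, 0.1071]
ee_rot: [-0.0, 0.999, 0.054, -0.0]
contact_force: [0.8, 1.1, -2.7]
width: 0.0228
gripper_force: 49.9
```

```bash
python3 - <<'E'
from fit import *
s=get_state();print(s["width"],s["position"],go(case(P,(0,.0475,.0467))))
E
```

```text
0.022782782028245796 [0.50409471 0.01168451 0.10710325] [ 8.   4.8 60.4 -0. ]
```

Call:
apply_moves(deltas=[14, 8, 4, 0, 0, 14, 8, 4, 20, 0, 14, 8, 4, 35, 0, 14, 8, 4, 35, 0, 14, 8, 4, 35, 0, 14, 8, 4, 35, 0])

```text
clock: 23.33
position: [0.514, 0.0083, 0.0727]
ee_rot: [0.0, 0.998, 0.055, 0.001]
contact_force: [0.2, -0.9, -1.9]
width: 0.023
gripper_force: 49.9
```

```bash
python3 - <<'E'
from fit import *
s=get_state();print(s["width"],s["position"],go(case(P,(0,.0475,.0467))))
im=get_image("scene");save(im,"s8.png",(250,160,370,250),6)
E
```

```text
0.023009116075742433 [0.51397037 0.0082533  0.07265271] [-1.5  0.3 26.   0. ]
```

View pics/s8.png

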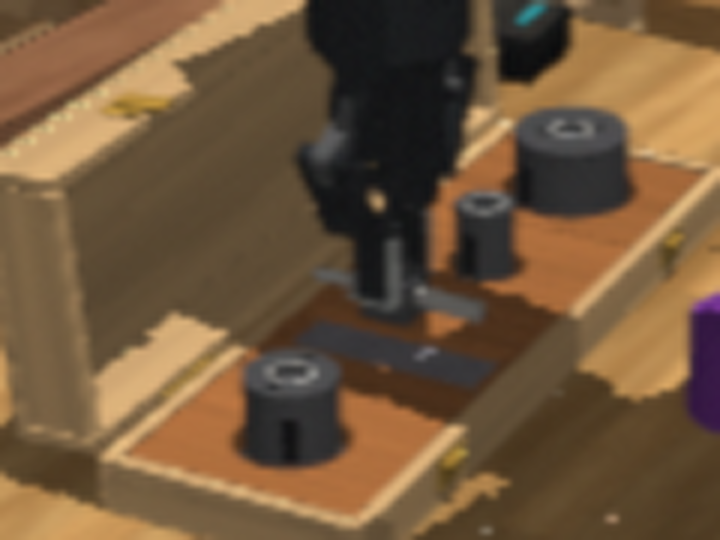

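The arbor (315–487 px) lies level over the slot (300–495 px) and parallel to it. Lowering it.

Call:
apply_moves(deltas=[14, -1, 0, 8, 0, 14, -1, 0, 15, 0, 14, -1, 0, 20, 0, 14, -1, 0, 23, 0, 14, -1, 0, 25, 0, 14, -1, 0, 26, 0, 14, -1, 0, 26, 0])

```text
clock: 23.97
position: [0.5114, 0.0076, 0.0467]
ee_rot: [-0.0, 0.999, 0.054, -0.001]
contact_force: [-2.6, 0.7, 5.8]
width: 0.0227
gripper_force: 50.7
```

Call:
apply_moves(deltas=[14, 0, 0, 0, 0, 35, 0, 0, 0, 0, 50, 0, 0, 0, 0, 50, 0, 0, 0, 0, 50, 0, 0, -20, 0, 50, 0, 0, -50, 0, 30, 0, 0, -90, 0, 10, 0, 0, -130, 0, 0, 0, 10, -170, 0, 0, 0, 25, -200, 0, 0, 0, 40, -205, 0, 0, 0, 48, -205, 0])

```text
clock: 24.97
position: [0.5191, -0.0417, 0.2542]
ee_rot: [0.001, 0.999, 0.054, 0.004]
contact_force: [0.0, 0.1, -0.1]
width: -0.0001
gripper_force: 0.0
```

```bash
python3 - <<'E'
from fit import *
s=get_state();print(s["width"],s["position"],go(case(P,(.175,0,.24))))
im=get_image("scene");save(im,"s9.png",(230,120,380,250),5)
t=get_image("top");
for q in("lid_edge",):
  for i in(t,im): print([(d["point"],d["score"]) for d in place_of(q,i)[:2]],proj(i,case(P,(.137,0,.135))))
E
```

```text
-7.840766582351512e-05 [ 0.51909934 -0.04166883  0.25419478] [ 1.738e+02 -2.600e+00  1.540e+01 -1.000e-01]
[([349.7, 136.7], 0.84)] [348.39700827 134.82315255]
[([285.8, 161.6], 0.57)] [281.93780036 166.75423811]
```

View pics/s9.png

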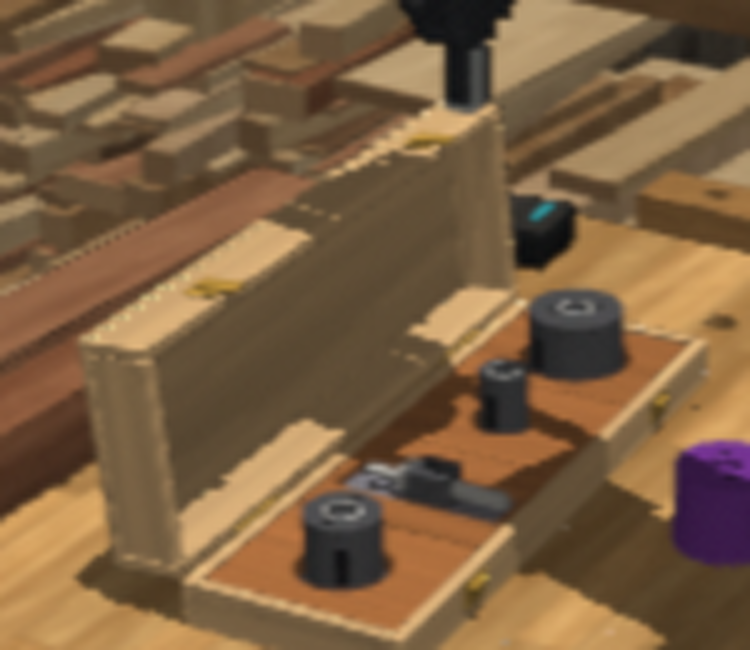

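The arbor lies in the slot (430,485) and all the saws are seated. Now the closed gripper goes over and behind the lid.

Call:
apply_moves(deltas=[0, 25, -1, 0, 0, 0, 60, -2, 0, 0, 0, 98, -3, 0, 0, 0, 135, -3, 0, 0, 0, 165, -3, 0, 0, 0, 180, -3, 0, 0, 0, 180, -3, 10, 0, 0, 180, -3, 45, 0, 0, 180, -3, 80, 0, 0, 180, -3, 105, 0, 0, 180, -3, 115, 0, 0, 180, -3, 115, 0])

```text
clock: 26.17
position: [0.6921, -0.0167, 0.1315]
ee_rot: [-0.001, 0.999, 0.055, -0.005]
contact_force: [-0.6, 0.2, 0.8]
width: -0.0001
gripper_force: 0.0
```

```bash
python3 - <<'E'
from fit import *
s=get_state();print(s["position"],inv(s["position"]),s["contact_force"])
E
```

```text
[ 0.69208754 -0.01666816  0.13148928] [0.17580027 0.00359435] [-0.59569747  0.20332549  0.80261921]
```

Call:
apply_moves(deltas=[0, -8, 0, -2, 0, 0, -18, 0, -5, 0, 0, -28, 0, -9, 0, 0, -36, 0, -13, 0, 0, -45, 0, -17, 0, 0, -54, 0, -20, 0, 0, -64, 0, -24, 0, 0, -75, 0, -28, 0, 0, -85, 0, -31, 0, 0, -97, 0, -32, 0, 0, -108, 0, -31, 0, 0, -120, 0, -30, 0])

```text
clock: 27.17
position: [0.5754, -0.0307, 0.1665]
ee_rot: [0.0, 0.999, 0.054, 0.0]
contact_force: [0.2, 0.4, -0.0]
width: -0.0002
gripper_force: 0.3
```

```bash
python3 - <<'E'
from fit import *
s=get_state();print(s["position"],inv(s["position"]),s["contact_force"])
im=get_image("scene");save(im,"s10.png",(230,120,380,250),5)
E
```

```text
[ 0.57540715 -0.03074039  0.16654751] [0.05828102 0.00234211] [ 0.17960895  0.4397817  -0.03171493]
```

View pics/s10.png

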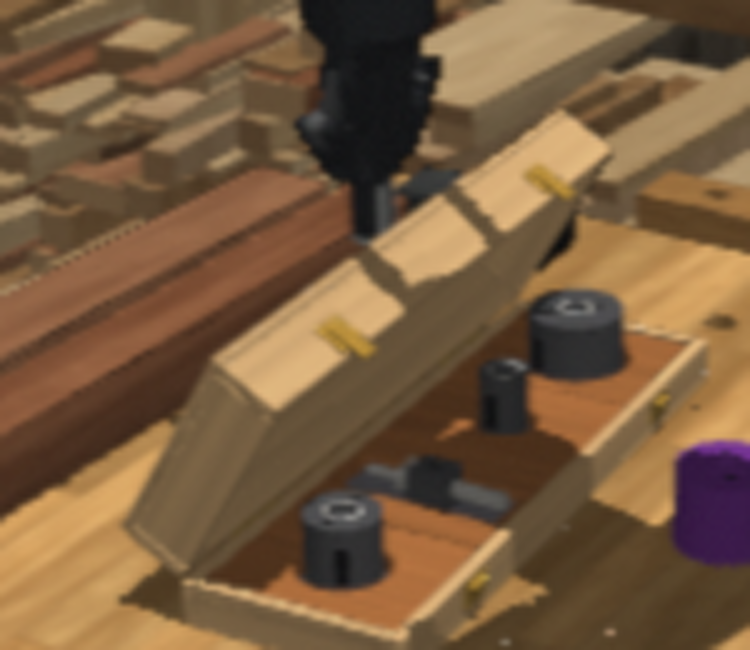

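The lid leans at about 1 rad with the fingertips behind it at (375,225). Following it over.

Call:
apply_moves(deltas=[0, -9, 0, 2, 0, 0, -18, 0, 5, 0, 0, -26, 0, 8, 0, 0, -34, 0, 12, 0, 0, -42, 0, 17, 0, 0, -49, 0, 22, 0, 0, -56, 0, 28, 0, 0, -62, 0, 33, 0, 0, -68, 0, 40, 0, 0, -74, 0, 47, 0, 0, -79, 0, 54, 0, 0, -83, 0, 60, 0])

```text
clock: 28.22
position: [0.4931, -0.0396, 0.1052]
ee_rot: [-0.0, 0.999, 0.054, -0.0]
contact_force: [0.2, -0.2, 0.2]
width: -0.0001
gripper_force: 0.0
```

```bash
python3 - <<'E'
from fit import *
s=get_state();print(s["position"],inv(s["position"]),s["contact_force"])
E
```

```text
[ 0.49306147 -0.03958318  0.10516463] [-0.02453785  0.00254036] [ 0.16775286 -0.2342151   0.21442052]
```

Call:
apply_moves(deltas=[0, -12, 0, 6, 0, 0, -14, 0, 11, 0, 0, -14, 0, 14, 0, 0, -14, 0, 16, 0, 0, -14, 0, 17, 0, 0, -14, 0, 17, 0])

```text
clock: 28.72
position: [0.4808, -0.0412, 0.0892]
ee_rot: [0.0, 0.999, 0.054, 0.0]
contact_force: [1.3, -0.2, 0.1]
width: -0.0001
gripper_force: 0.0
```

Call:
apply_moves(deltas=[0, 0, 0, 1, 0, 0, 0, 0, 2, 0, 0, 0, 0, 3, 0, 0, 0, 0, 3, 0])

```text
clock: 29.05
position: [0.481, -0.0413, 0.0889]
ee_rot: [0.0, 0.999, 0.054, 0.001]
contact_force: [-5.2, 0.5, 19.9]
width: 0.0004
gripper_force: 10.2
```

Contact with the tip at 71.9 mm, which is exactly the height of the shut lid's top. Retreat and check.

Call:
apply_moves(deltas=[0, 0, 0, -10, 0, 0, 0, 0, -40, 0, 0, 0, 0, -75, 0, 0, 0, 30, -110, 0, 0, 0, 65, -130, 0, 0, 0, 100, -140, 0, 0, 0, 135, -140, 0, 0, 0, 170, -140, 0, 0, 0, 200, -140, 0, 0, 0, 220, -140, 0, 0, 0, 220, -140, 0, 0, 0, 220, -140, 0])

```text
clock: 30.05
position: [0.504, -0.2607, 0.2258]
ee_rot: [-0.0, 0.999, 0.053, -0.0]
contact_force: [0.1, -0.2, -0.5]
width: -0.0003
gripper_force: 0.0
```

```bash
python3 - <<'E'
from fit import *
im=get_image("scene");cr=(215,120,395,260)
F=cv2.resize(im["frame"][cr[1]:cr[3],cr[0]:cr[2],::-1],None,fx=4,fy=4,interpolation=cv2.INTER_CUBIC)
cv2.polylines(F,[np.array([((proj(im,case(P,(a*.067,b*.199,.072)))-cr[:2]+.5)*4).astype(int) for a,b in((-1,-1),(-1,1),(1,1),(1,-1))])],True,(0,255,0),1)
cv2.imwrite("pics/s11.png",F)
E
```

```text
(no output)
```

View pics/s11.png

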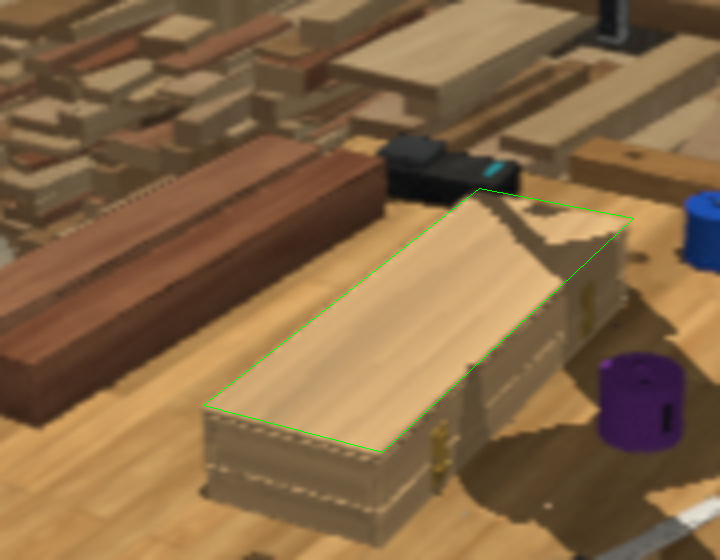

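The lid's top face matches the 72 mm outline at corners (207,406), (380,452), (632,218) and (480,189). It is fully shut and the robot is clear.

```bash
python3 -c "from rig import *;print(sign_off())"
```

```text
the job is handed in; nothing more can be done
None
```

The three saws are down in their own recesses, the arbor lies flat in its slot, the lid is fully shut, and I handed the job in at about 30 s on the robot's clock; no verdict came back.

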